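Set and lock the extending saucer rack

ROBOT

A 7-joint arm with a two-finger parallel gripper is mounted at the origin on the work surface. World frame = base frame: x ahead of the robot, y to its left, z up, the work surface at z = 0. Lengths are in m, angles in rad, forces in N, time in s.
With the tool pointing down it reaches from about 0.35 to 0.775 m from the base axis. Payload 3.1 kg.
Tool frame: the origin (TCP) lies on the front face of the gripper's body, between the roots of the fingers; the fingertips stand 73 mm ahead of it and the grasp point (between the pads) lies 54 mm ahead of it; z points along the fingers, y is the direction in which the jaws open and shut (so a half turn about z gives the same grasp; the last joint's range is limited). The gripper opens to 85 mm and grips with 20 to 120 N. Pads are 22 mm wide; open, the fingers measure 114 mm over their backs; the gripper's body (76 mm by 85 mm) begins 54 mm behind the grasp point. The pads swing forward as they close: fully open they stand 13 mm farther back than shut.
Start: joints at [1.146, 0.311, 0.014, 1.512, -0.004, 1.319, -0.027], TCP at [0.205, -0.51, 0.304] pointing down, gripper open.
Joint ranges: [-2.7, 2.7], [-0.3, 1.91], [-1.27, 1.3], [0.12, 2.57], [-1.44, 4.58], [0.2, 2.03], [-3.05, 3.05]. Speed limits (rad/s): [2.79, 2.79, 3.14, 3.14, 3.14, 3.14, 3.14].

INTERFACE

Orientations are given as a unit quaternion [x, y, z, w].
In Python, from plant import bot gives the robot as it stands. Calls block until the motion is done:
- bot.move_ptp(position, orientation): joint-space move of the TCP to a pose.
- bot.move_linear(position, speed=0.15, orientation=None, force_limit=None): straight line of the TCP; orientation=None keeps the orientation; speed is the mean speed in m/s. With force_limit (N) it stops when the force on the tool has changed by that much, and returns True; else False.
- bot.move_joints(angles): joint-space move.
- bot.gripper_to(opening, effort=None): finger opening in m; effort is the grip in N (None keeps the last); returns when the fingers have stopped.
- bot.pause(seconds).
- bot.ik(position, orientation): joint angles nearest the present ones, or None.
- bot.sense(): the state.
- bot.snapshot(name): name is "side" or "top" or "wrist"; returns a dict with "frame" (420x560x3 uint8, red, green, blue), "depth" (420x560 float32, m along the optical axis (not along the pixel's ray), 0 where there is no reading), "intrinsics" (3x3 intrinsics, pixels), "R" (3x3) and "t" (3): a world point X has camera coordinates R X + t. Camera axes: x right, y down, z forward; pixel columns grow to the right and rows downward; lengths in m; the calibration is good to about 2 mm. The wrist camera is an equidistant fisheye: a pixel r from the principal point sees the ray r / f radians off the axis. A picture is of the moment at which its call begins.
A pose or a line that the arm cannot do raises bot.IKError and nothing moves.
- bot.sign_off(): hands the job in, once; it reports no verdict.
The state is a dict: "clock": time; "joint_positions": joint angles; "dq": joint speeds; "joint_torque": joint torques, N m; "eef_pos": TCP position; "ee_rot": TCP orientation; "wrist_force": force on the tool from outside, world axes, zero at the start; "ft_torque": the same for the moment, N m; "opening": finger opening in m.
Only numpy, scipy, OpenCV 4.12 (cv2) and the standard library are available. Lean on these libraries where they do the work, as an engineer would, in place of code of your own. Each camera call takes 0.05 s, during which the arm holds its last target.

TASK

Lift the orange stop collar up off its post on the saucer rack and set it down in the grey tray. Then draw the rack's sprung steel leg out until its red pointer lines up with the green mark and, while holding the leg there, push the red fork lever all the way over to its closed stop. Finish while still holding the leg at the mark, lever closed, because the spring pulls it back if you let go, and leave everything else on the counter alone.

Things in the scene. Friction and masses are not known exactly. Their poses are not given: they have to be found in the camera images.
- rack: Extending saucer rack, fixed; wooden base 280 (x) by 330 (y) by 20 mm, white saucers on edge at its -y end (tops 136 mm high, y = -155 to -95 mm). Origin: centre of the underside, on the counter. The leg slides out along the rack's +y, the lever closes towards its +x. While the collar is on its post, a lug on the leg strikes it after about 57 mm of slide.
- leg (a joint): Sliding steel leg, an upright frame: level top bar along the rack's x, 16 by 16 mm, axis 150 mm above the counter, free from x = -80 to +80 mm, with 59 mm free below it (a second bar lies there). Value: metres slid out along the rack's +y, 0 (start) to 0.14. A spring always pulls it back (3 N at 0, 6.5 N at 0.14), also when the lever is closed.
- leg_grip (a point): Point on the top bar's axis where it can be taken from above, at x = -55 mm in the rack, clear of the open lever; moves with the leg. It has the y of the bar and of the red pointer on the leg's +x foot. Fingers go either side of the bar in y: closed loosely (2 to 4 mm wider than the bar) they hold the leg against its spring yet slide along the bar in x; a hard grip drags.
- lever (a joint): Red fork lever on the leg: two prongs (10 by 15 mm, 85 mm long) stand up past either side of the top bar, 12 to 27 mm from its axis. Turns about a y axis 85 mm high, 77 mm to +x of leg_grip. 0 rad: open, leaning 0.55 to -x; 1.1: closed stop, leaning 0.55 to +x; starts 0 to 0.2. Stays where left, 2 to 3 N. Fingers about the bar moved 85 to 110 mm to +x from leg_grip push it closed.
- lever_tip (a point): End of the fork lever, midway between its two prongs, 85 mm from the pivot.
- mark: Light green marker block 24 (x) by 8 (y) by 14 mm on the +x edge of the rack's base; origin at the centre of its underside, axes as the rack's. The leg is at the mark when point leg_grip has the same y as this origin in the rack's axes (35 to 80 mm along +y from the rack's origin, differing each time).
- collar_mid (a point): Centre of the orange stop collar, a loose upright ring 40 mm in outer diameter, 17 mm hole, 50 mm high, 60 g. At the start it sits on a shoulder 80 mm above the counter, over a 12 mm pin that reaches 30 mm up into it; lift it straight up by more than 30 mm.
- tray: Grey open tray, fixed, 170 by 170 mm, walls 5 mm thick and 22 mm high, inner floor 5 mm above the counter. Origin: centre of the underside.
- mug: White mug, bystander, 85 mm high, origin at its base.
- cup: Blue cup, bystander, 60 mm high, origin at its base.
- tumbler: Glass tumbler, bystander, 110 mm high, origin at its base.
- jar: Amber glass jar with yellow lid, bystander, 150 mm high, origin at its base.
- shaker: White sugar shaker with steel cap, bystander, 110 mm high, origin at its base.
Not all that is in view belongs to the job. Of the things shaped like the part that bears collar_mid, the orange one is meant.

How it is judged:
By the outcome, as a careful person would: the job done as asked, in the order asked, and still so for the second after the job is handed in, while the arm keeps its last pose, push and grip.
It also fails if it takes over 58 s, if anything falls off the work surface, if the arm or the gripper's body presses on something with over 40 N, if the wrist force passes 120 N, or if a joint passes its speed limit or range.

## Working session

There is one attempt and no reset: what is moved stays moved. The work goes in short steps, each a Python script; the robot and the scene stay as the last script left them, time stands still between calls to the robot, and variables do not carry over. Pictures are saved under pics/ and viewed, and the job is handed in when it is done.

```bash
ls; mkdir -p pics
cat > h.py <<'E'
import numpy as np, cv2
from plant import bot
def save(n,f): cv2.imwrite(f'pics/{n}.png',cv2.cvtColor(f,cv2.COLOR_RGB2BGR))
def world(s,u,v,d):
    K=s['intrinsics'];R=np.array(s['R']);t=np.array(s['t'])
    u=np.asarray(u,float);v=np.asarray(v,float)
    c=np.stack([(u-K[0][2])/K[0][0]*d,(v-K[1][2])/K[1][1]*d,d],-1)
    return (c-t)@R
E
python3 - <<'E'
from h import *
import pickle
for n in ['side','top','wrist']:
    s=bot.snapshot(n); save(n+'0',s['frame']); pickle.dump(s,open(n+'0.pkl','wb'))
    print(n,s['intrinsics'],-np.array(s['R']).T@s['t'])
print(bot.sense())
E
```

```text
pics
side [[392.64974988   0.         279.93080402]
 [  0.         392.64974988 203.18413166]
 [  0.           0.           1.        ]] [0.39479004 0.62346071 0.81189799]
top [[521.09240483   0.         283.14275434]
 [  0.         521.09240483 204.30857905]
 [  0.           0.           1.        ]] [0.37338483 0.02524773 1.39396793]
wrist [[325.1922621    0.         282.39580928]
 [  0.         325.1922621  207.65711273]
 [  0.           0.           1.        ]] [ 0.27991406 -0.47971348  0.37316533]
{'clock': 0.15, 'joint_positions': array([ 1.14633395,  0.31154299,  0.01397127,  1.5127003 , -0.00438075,
        1.31921259, -0.02721224]), 'dq': array([-0.00094675, -0.00322532,  0.00151824, -0.00457155,  0.0008488 ,
        0.00045191,  0.00117411]), 'joint_torque': array([ 3.19410810e-04, -3.80270290e+01,  1.45958327e-01, -2.30848271e+01,
        1.21270755e-02,  9.65738262e-03,  4.91788421e-05]), 'eef_pos': array([ 0.20528136, -0.50978985,  0.30306522]), 'ee_rot': array([ 9.81733418e-01,  1.90259442e-01, -2.19038933e-04, -8.89863078e-04]), 'wrist_force': array([-0.06240003,  0.28398703, -0.03942312]), 'ft_torque': array([ 0.00523181, -0.00124145, -0.01202408]), 'opening': 0.08574191428371951}
```

View pics/top0.png

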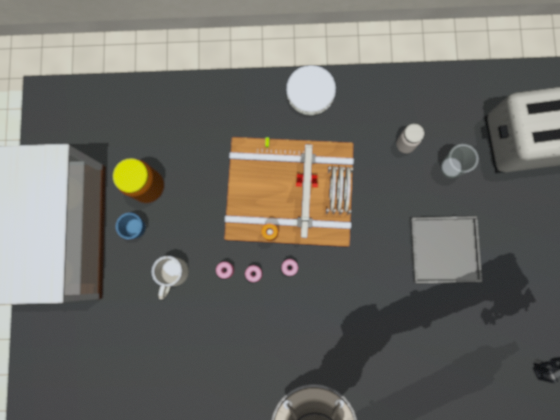

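View pics/side0.png

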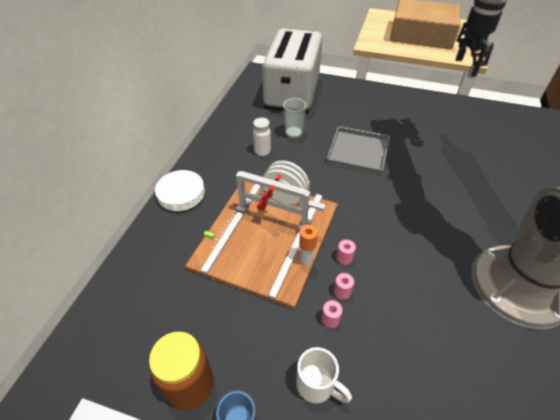

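```bash
python3 - <<'E'
import cv2
a=cv2.imread('pics/top0.png');b=cv2.imread('pics/side0.png')
E
python3 - <<'E'
from h import *
import pickle
for n,(x0,x1,y0,y1) in {'top':(210,370,125,290),'side':(180,370,150,330)}.items():
    s=pickle.load(open(n+'0.pkl','rb'))
    c=s['frame'][y0:y1,x0:x1]; save('crop_'+n,cv2.resize(c,None,fx=3.5 if n=='top' else 3.3,fy=3.5 if n=='top' else 3.3,interpolation=cv2.INTER_CUBIC))
    hsv=cv2.cvtColor(s['frame'],cv2.COLOR_RGB2HSV)
    for nm,lo,hi in [('orange',(8,180,150),(18,255,255)),('green',(35,120,100),(75,255,255)),('red',(0,180,80),(4,255,255)),('pink',(155,60,100),(179,255,255)),('tray',(0,0,70),(179,25,125))]:
        m=cv2.inRange(hsv,lo,hi)
        k,l,st,ce=cv2.connectedComponentsWithStats(m)
        for i in range(1,k):
            if st[i,4]>12 and (nm!='tray' or 2000<st[i,4]<8000):
                v,u=np.nonzero(l==i);d=s['depth'][v,u];ok=d>0
                P=world(s,u[ok],v[ok],d[ok])
                print(n,nm,st[i],ce[i].round(1),np.median(P,0).round(3),P.min(0).round(3),P.max(0).round(3))
    # wood
    m=cv2.inRange(hsv,(8,80,60),(20,220,230))
    v,u=np.nonzero(m); d=s['depth'][v,u];P=world(s,u,v,d)
    ok=(abs(P[:,2]-.02)<.006)&(d>0)
    r=cv2.minAreaRect(P[ok][:,:2].astype(np.float32)*1000); print(n,'wood',r,P[ok].mean(0))
    # bar pts z~.158
    v,u=np.nonzero(s['depth']>0);d=s['depth'][v,u];P=world(s,u,v,d)
    ok=(abs(P[:,2]-.157)<.006)&(P[:,0]>.3)&(P[:,0]<.75)&(abs(P[:,1])<.15)
    print('bar',ok.sum(),cv2.minAreaRect(P[ok][:,:2].astype(np.float32)*1000) if ok.sum() else 0, np.median(P[ok],0))
    ok=(P[:,2]>.012)&(P[:,2]<.032)&(P[:,0]>.3)&(P[:,0]<.65)&(P[:,1]<-.2)&(P[:,1]>-.5)
    print('tray',ok.sum(),cv2.minAreaRect(P[ok][:,:2].astype(np.float32)*1000) if ok.sum() else 0)
E
```

```text
top orange [261 225  18  16  54] [269.3 233.1] [0.49  0.096 0.127] [0.475 0.075 0.013] [0.519 0.123 0.138]
top green [266 137   4  10  20] [267.  140.5] [0.75  0.1   0.035] [ 0.734  0.097 -0.003] [0.769 0.105 0.04 ]
top red [297 174   6  12  48] [299.2 179.8] [0.618 0.018 0.134] [0.6   0.01  0.091] [0.642 0.023 0.169]
top red [312 175   5  11  44] [314. 180.] [ 0.619 -0.019  0.127] [ 0.6   -0.025  0.09 ] [ 0.639 -0.013  0.167]
top pink [282 259  15   6  32] [288.8 260.6] [0.427 0.051 0.002] [ 0.419  0.032 -0.004] [0.432 0.069 0.056]
top pink [216 261  18  17  82] [225.4 267.8] [0.414 0.21  0.031] [ 0.388  0.197 -0.007] [0.431 0.246 0.055]
top pink [245 265  17  16  60] [254.3 270.4] [0.406 0.136 0.035] [ 0.378  0.122 -0.005] [0.418 0.169 0.056]
top pink [286 264   7   8  30] [288.9 267.6] [0.408 0.051 0.005] [ 0.399  0.043 -0.002] [0.417 0.058 0.054]
top pink [220 267   8   7  35] [223.4 270.2] [0.404 0.222 0.029] [ 0.398  0.215 -0.005] [0.414 0.227 0.053]
top pink [250 270   7   8  31] [252.7 273.8] [0.394 0.146 0.016] [ 0.386  0.139 -0.007] [0.404 0.151 0.056]
top wood ((592.206054
[... 943 characters left out ...]
345.7 251.4] [0.408 0.061 0.039] [ 0.387 -0.011 -0.004] [0.432 0.073 0.053]
side pink [334 272  21  28 449] [343.6 285.4] [0.395 0.154 0.041] [ 0.373  0.09  -0.003] [0.418 0.168 0.052]
side pink [322 300  21  28 480] [331.6 313.3] [0.406 0.227 0.043] [ 0.385  0.171 -0.004] [0.43  0.241 0.055]
side wood ((500.69207763671875, -455.56048583984375), (1896.7000732421875, 311.0360412597656), 77.70819854736328) [0.60425049 0.06358984 0.01974142]
bar 519 ((610.0899658203125, 4.863193511962891), (182.14132690429688, 51.381492614746094), 6.514364719390869) [0.60506458 0.00482289 0.15723776]
tray 492 ((504.61297607421875, -356.393798828125), (287.3616638183594, 175.49710083007812), 0.13815787434577942)
```

```bash
ls pics
```

```text
crop_side.png
crop_top.png
side0.png
top0.png
wrist0.png
```

View pics/crop_top.png

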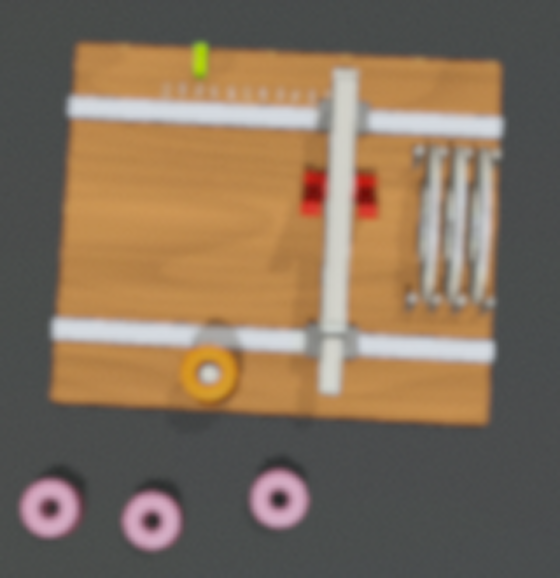

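View pics/crop_side.png

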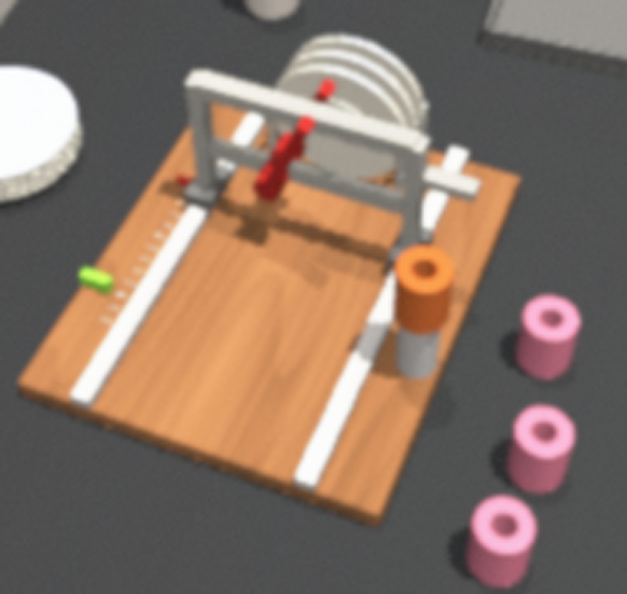

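```bash
cat >> h.py <<'E'
def ray(s,uv,z):
    K=np.array(s['intrinsics']);R=np.array(s['R']);t=np.array(s['t']);uv=np.atleast_2d(np.asarray(uv,float))
    C=-R.T@t; D=np.c_[(uv-K[:2,2])/[K[0,0],K[1,1]],np.ones(len(uv))]@R
    return C+D*((z-C[2])/D[:,2])[:,None]
def pix(s,P):
    return cv2.projectPoints(np.atleast_2d(P).astype(float),cv2.Rodrigues(np.array(s['R'],float))[0],np.array(s['t'],float),np.array(s['intrinsics'],float),None)[0][:,0]
E
python3 - <<'E'
from h import *
import pickle
for n,(x0,x1,y0,y1) in {'top':(210,370,125,255),'side':(180,345,160,310)}.items():
    s=pickle.load(open(n+'0.pkl','rb'))
    hsv=cv2.cvtColor(s['frame'],cv2.COLOR_RGB2HSV)
    m=cv2.inRange(hsv,(5,90,90),(22,255,255)); z=np.zeros_like(m); z[y0:y1,x0:x1]=m[y0:y1,x0:x1]
    m=cv2.morphologyEx(z,cv2.MORPH_OPEN,np.ones((2,2)))
    k,l,st,ce=cv2.connectedComponentsWithStats(m)
    v,u=np.nonzero(m)
    P=ray(s,np.c_[u,v],.02)[:,:2]
    r=cv2.minAreaRect((P*1000).astype(np.float32)); print(n,'rack',r)
    # green
    m=cv2.inRange(hsv,(30,100,80),(75,255,255)); v,u=np.nonzero(m); ok=(v>y0)&(v<y1)&(u>x0)&(u<x1)
    print('green',ok.sum(),ray(s,[[u[ok].mean(),v[ok].mean()]],.03), ray(s,np.c_[u[ok],v[ok]],.034).min(0),ray(s,np.c_[u[ok],v[ok]],.034).max(0))
    # bar top via depth
    v,u=np.nonzero(s['depth']>0);d=s['depth'][v,u];P=world(s,u,v,d)
    H=hsv[v,u]
    ok=(abs(P[:,2]-.157)<.008)&(P[:,0]>.48)&(P[:,0]<.73)&(abs(P[:,1])<.04)&(H[:,1]<60)
    Q=P[ok]; vx=cv2.fitLine(Q[:,:2].astype(np.float32),cv2.DIST_HUBER,0,.01,.01).ravel()
    print('bar',ok.sum(),vx,Q[:,0].min(),Q[:,0].max())
    ok=(P[:,2]>.012)&(P[:,2]<.032)&(P[:,0]>.3)&(P[:,0]<.65)&(P[:,1]<-.24)&(P[:,1]>-.48)
    print('tray',ok.sum(),cv2.boundingRect((P[ok][:,:2]*1000).astype(np.int32)))
    m=cv2.inRange(hsv,(5,150,120),(20,255,255))
    print(pix(s,[[.49,.1,.13],[.49,.1,.105]]))
s=pickle.load(open('top0.pkl','rb'))
print('collar', ray(s,[[269.5,232.5]],.13), 'tray', ray(s,[[412,217],[478,217],[481,282],[415,284]],.022))
E
```

```text
top rack ((610.6962280273438, 42.247467041015625), (333.31610107421875, 283.7356262207031), 85.27438354492188)
green 39 [[0.74781644 0.1013072  0.03      ]] [0.73357072 0.09482027 0.034     ] [0.75873826 0.10598237 0.034     ]
bar 483 [ 9.9659413e-01 -8.2463227e-02  6.0750455e-01 -4.1922423e-04] 0.5183276331755943 0.7014041357898928
tray 762 (360, -447, 290, 175)
[[266.91645449 233.22231049]
 [267.52998756 234.13221347]]
side rack ((609.050537109375, 52.50056457519531), (337.25079345703125, 282.450927734375), 85.24896240234375)
green 57 [[0.74619596 0.10297644 0.03      ]] [0.72998041 0.09659581 0.034     ] [0.75922204 0.11451663 0.034     ]
bar 514 [ 0.99671453 -0.08099463  0.6065327   0.00612382] 0.5184958933803442 0.7025895363338691
tray 492 (361, -444, 288, 177)
[[310.13253655 232.8767208 ]
 [309.5123916  239.73856125]]
collar [[0.49158893 0.09366581 0.13      ]] tray [[ 0.5321962  -0.27688899  0.022     ]
 [ 0.52727737 -0.44872895  0.022     ]
 [ 0.3587305  -0.44310545  0.022     ]
 [ 0.35782324 -0.27401698  0.022     ]]
```

```bash
cat >> h.py <<'E'
YAW=-0.0824; RC=np.array([.6105,.0435]); c_,s_=np.cos(YAW),np.sin(YAW); RM=np.array([[c_,-s_],[s_,c_]])
Q=[np.cos(YAW/2),np.sin(YAW/2),0,0]
r2w=lambda x,y: RC+RM@[x,y]
w2r=lambda p: RM.T@(np.array(p)[:2]-RC)
E
python3 - <<'E'
from h import *
import pickle
a=pickle.load(open('top0.pkl','rb'));b=pickle.load(open('side0.pkl','rb'))
p1=ray(a,[[269.5,231.6]],.13)[0];p2=ray(b,[[308.6,231.2]],.13)[0];print(p1,p2)
C=((p1+p2)/2)[:2]; print(C,w2r(C))
bot.gripper_to(.065,30)
bot.move_ptp([*C,.28],Q); print(bot.sense()['clock'])
bot.move_linear([*C,.20],.12)
for n in ['side','wrist']: save(n+'1',bot.snapshot(n)['frame'])
z=bot.sense();print(z['clock'],z['eef_pos'],z['opening'])
np.save('C.npy',C)
E
```

```text
[0.49378688 0.09361936 0.13      ] [0.49437227 0.09649114 0.13      ]
[0.49407957 0.09505525] [-0.12026876  0.04179813]
2.875
3.7917 [0.49478743 0.09533051 0.20101553] 0.06495536865377091
```

View pics/side1.png

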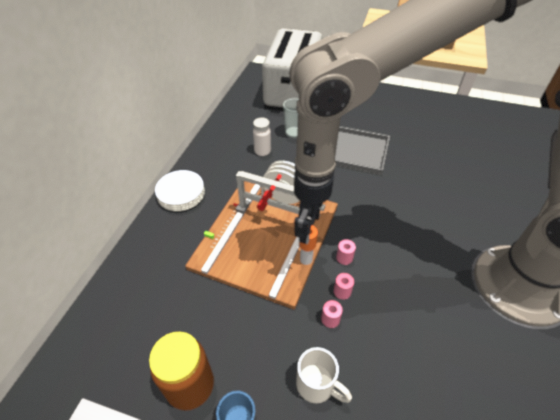

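View pics/wrist1.png

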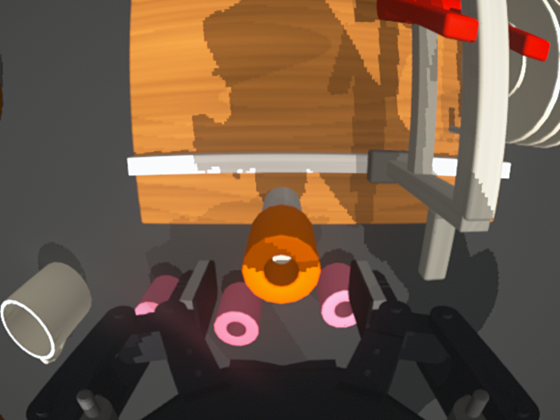

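Wrist view: the orange collar (281,262) sits midway between the pads (about 202 and 366). The three pink rings, top view (224,270), (253,273) and (290,267), are decoys standing on the counter. The orange ring on the post is the one meant, so I'm grasping it.

Run:
```python
from h import *
C=np.load('C.npy')
print(bot.move_linear([*C,.163],.08,force_limit=15))
bot.gripper_to(.03,40)
z=bot.sense();print(z['clock'],z['eef_pos'],z['opening'],z['wrist_force'])
bot.move_linear([*C,.215],.08)
bot.move_linear([*C,.275],.15)
z=bot.sense();print(z['clock'],z['eef_pos'],z['opening'],z['wrist_force'])
for n in ['side','wrist']: save(n+'2',bot.snapshot(n)['frame'])
```

```text
False
4.75 [0.49463554 0.09530392 0.16377549] 0.03975763650035307 [-0.19404844  0.1024037   2.88515085]
6.1 [0.49367927 0.09480958 0.27422833] 0.03964663919135554 [ 0.29421332 -0.82990685 -0.56806069]
```

View pics/wrist2.png

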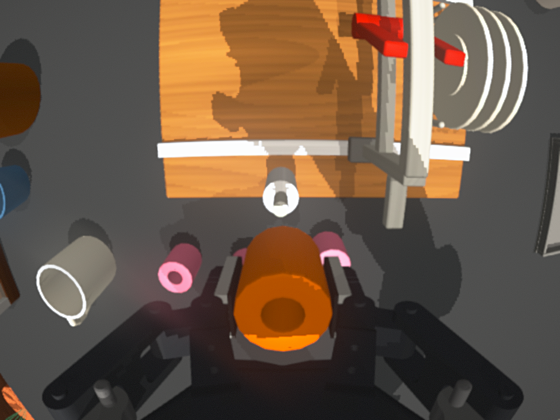

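The collar is held and the pin at (281,195) is bare. Next I carry it to the tray.

Run:
```python
from h import *
T=[.444,-.361]
bot.move_linear([.45,.03,.285],.2)
bot.move_linear([*T,.275],.25)
bot.move_linear([*T,.12],.15)
print(bot.move_linear([*T,.084],.05,force_limit=4))
z=bot.sense();print(z['clock'],z['eef_pos'],z['opening'],z['wrist_force'])
bot.gripper_to(.065,30)
bot.move_linear([*T,.20],.15)
z=bot.sense();print(z['clock'],z['eef_pos'])
for n in ['top','wrist']: save(n+'3',bot.snapshot(n)['frame'])
```

```text
True
10.25 [ 0.44352897 -0.36060258  0.08870328] 0.03949860934681322 [-0.09167731  0.33136148  4.48672433]
11.5083 [ 0.44332295 -0.36070929  0.19901888]
```

View pics/wrist3.png

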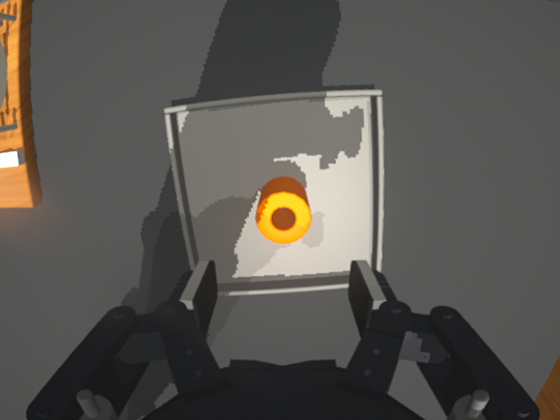

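Wrist view: the collar stands upright at (283,215), well inside the tray. Next is the leg.

Run:
```python
from h import *
yb=w2r([.607,.0025])[1]; print('bar y',yb)
g=r2w(-.055,yb);print(g)
bot.move_linear([.45,-.2,.30],.3)
bot.gripper_to(.045,30)
bot.move_ptp([*g,.30],Q)
bot.move_linear([*g,.25],.15)
z=bot.sense();print(z['clock'],z['eef_pos'],z['opening'])
import pickle
for n in ['side','wrist']:
    s=bot.snapshot(n);save(n+'4',s['frame']);pickle.dump(s,open(n+'4.pkl','wb'))
```

```text
bar y -0.04114896240742802
[0.55229977 0.00701753]
14.125 [0.55232324 0.00534983 0.25015829] 0.04463848750720474
```

View pics/wrist4.png

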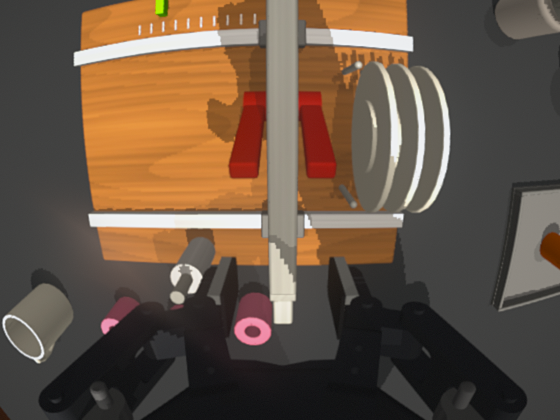

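Wrist view: the bar (column about 283) is centred between the pads at 230 and 338, and the fork prongs at (245,165) and (322,165) are clear ahead of it. I'll lower, close loosely and pull.

Run:
```python
from h import *
import pickle
yb=-.0411
g=r2w(-.055,yb)
print(bot.move_linear([*g,.202],.1,force_limit=10))
bot.gripper_to(.019,20)
z=bot.sense();print(z['clock'],z['eef_pos'],z['opening'],z['wrist_force'])
m=w2r([.7470,.1020])[1]; print('mark y',m)
tgt=r2w(-.055,m+.0015)
bot.move_linear([*tgt,.202],.06)
bot.pause(.3)
z=bot.sense();print(z['clock'],z['eef_pos'],w2r(z['eef_pos']),z['opening'],z['wrist_force'])
for n in ['side','top','wrist']:
    s=bot.snapshot(n);save(n+'5',s['frame']);pickle.dump(s,open(n+'5.pkl','wb'))
    f=s['frame']
    if n=='side': save('side5c',cv2.resize(f[150:330,170:350],None,fx=3.3,fy=3.3,interpolation=cv2.INTER_CUBIC))
    if n=='top': save('top5c',cv2.resize(f[120:260,210:370],None,fx=4,fy=4,interpolation=cv2.INTER_CUBIC))
```

```text
False
15.225 [0.5524923 0.0070991 0.202398 ] 0.01898431273276816 [-0.87746822  0.12395692 -0.08379749]
mark y 0.06953638810160764
17.5417 [0.56151243 0.11844753 0.20205244] [-0.05499005  0.07066122] 0.019252857978870448 [-1.23817541 -5.36694298  2.65604831]
```

View pics/side5c.png

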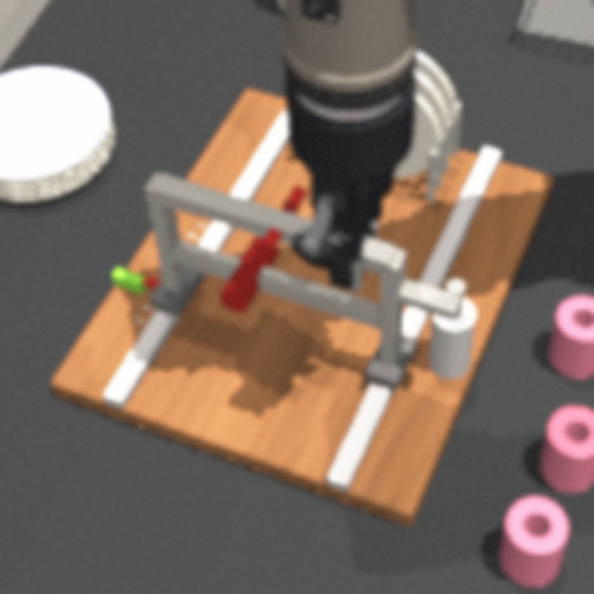

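View pics/wrist5.png

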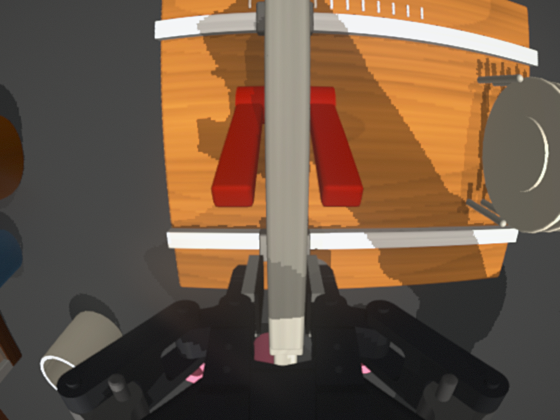

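View pics/top5c.png

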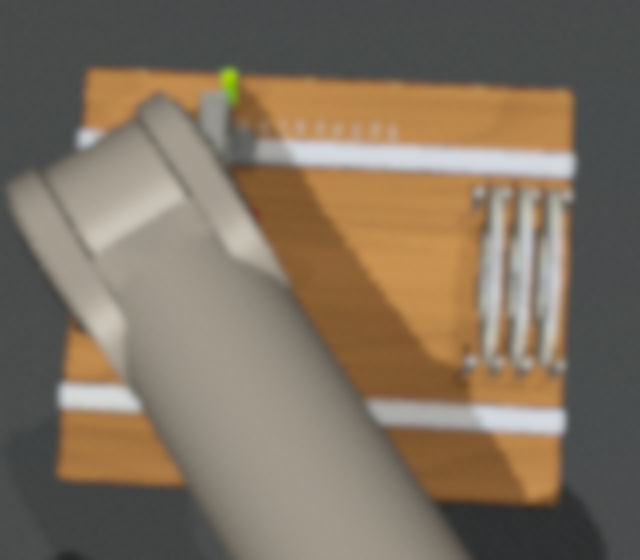

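Run:
```python
from h import *
import pickle
s=pickle.load(open('side5.pkl','rb'))
f=s['frame']; save('side5z',cv2.resize(f[218:258,195:245],None,fx=12,fy=12,interpolation=cv2.INTER_CUBIC))
hsv=cv2.cvtColor(f,cv2.COLOR_RGB2HSV)
for nm,lo,hi in [('green',(28,90,70),(75,255,255)),('redA',(0,120,50),(7,255,255)),('redB',(172,120,50),(179,255,255))]:
    m=cv2.inRange(hsv,lo,hi)
    k,l,st,ce=cv2.connectedComponentsWithStats(m,connectivity=8)
    for i in range(1,k):
        x,y=ce[i]
        if 195<x<300 and 180<y<260:
            v,u=np.nonzero(l==i);d=s['depth'][v,u];P=world(s,u,v,d)
            pr=np.array([w2r(p) for p in P])
            print(nm,st[i],ce[i],[w2r(ray(s,[ce[i]],z)[0]).round(4) for z in (.02,.027,.034)],np.median(pr,0).round(4),np.median(P[:,2]).round(3))
v,u=np.nonzero(s['depth']>0);d=s['depth'][v,u];P=world(s,u,v,d);R=np.array((P[:,:2]-RC)@RM)
for zc,nm in [(.158,'bartop')]:
    ok=(abs(P[:,2]-zc)<.006)&(R[:,0]>-.0)&(R[:,0]<.08)&(abs(R[:,1]-.07)<.03)&(hsv[v,u][:,1]<60)
    print(nm,ok.sum(),np.median(R[ok],0),R[ok].min(0),R[ok].max(0))
# predicted pixels of 8 mark corners if at y m and pointer
for y in (.062,.066,.07,.074,.078): print(y,pix(s,np.array([[*r2w(x,y),.034] for x in (.12,.13,.14)])).round(1).tolist())
```

```text
green [204 230  10   9  60] [208.23333333 234.45      ] [array([0.1355, 0.065 ]), array([0.1319, 0.0694]), array([0.1284, 0.0737])] [0.1311 0.0733] 0.031
redA [256 207   7   7  28] [258.96428571 209.92857143] [array([ 0.0499, -0.0585]), array([ 0.0471, -0.0531]), array([ 0.0443, -0.0476])] [-0.006   0.0527] 0.163
redA [237 219  18  26 208] [245.34134615 232.13461538] [array([0.0514, 0.023 ]), array([0.0486, 0.0278]), array([0.0458, 0.0325])] [0.0157 0.0955] 0.098
redA [215 234   3   4  10] [216.  235.2] [array([0.1161, 0.0597]), array([0.1127, 0.0641]), array([0.1094, 0.0686])] [0.1097 0.0702] 0.035
bartop 231 [0.03963893 0.0719139 ] [0.00133974 0.06091209] [0.07984631 0.07946355]
0.062 [[213.5, 232.0], [210.0, 230.8], [206.5, 229.6]]
0.066 [[212.7, 233.2], [209.2, 232.0], [205.7, 230.8]]
0.07 [[211.9, 234.4], [208.4, 233.2], [204.9, 232.0]]
0.074 [[211.2, 235.5], [207.6, 234.3], [204.1, 233.1]]
0.078 [[210.4, 236.7], [206.8, 235.5], [203.3, 234.3]]
```

View pics/side5z.png

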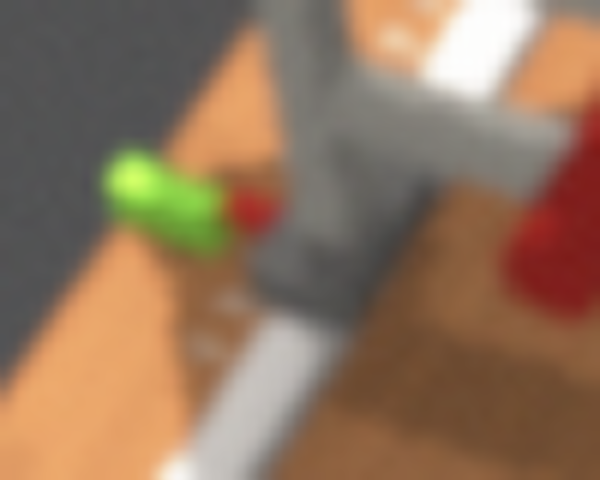

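Side crop: the green mark is at about (208,234) and the red pointer at about (216,235), nearly in line. I'll cross-check the mark's y with the earlier wrist frame, then push the lever.

```bash
cat >> h.py <<'E'
def fray(s,uv,z):
    K=np.array(s['intrinsics']);R=np.array(s['R']);t=np.array(s['t']);uv=np.atleast_2d(np.asarray(uv,float))
    C=-R.T@t; n=(uv-K[:2,2])/K[0,0]; th=np.linalg.norm(n,axis=1,keepdims=True)
    D=np.c_[n/th*np.sin(th),np.cos(th)]@R
    return C+D*((z-C[2])/D[:,2])[:,None]
E
python3 - <<'E'
from h import *
import pickle
s=pickle.load(open('wrist4.pkl','rb'));f=s['frame']
hsv=cv2.cvtColor(f,cv2.COLOR_RGB2HSV)
m=cv2.inRange(hsv,(30,90,70),(75,255,255));v,u=np.nonzero(m)
for z in (.02,.034):
    for r in sorted(set(v)): 
        uu=u[v==r]; print(z,r,uu.min(),uu.max(),w2r(fray(s,[[uu.min()-.5,r]],z)[0]).round(4),w2r(fray(s,[[uu.max()+.5,r]],z)[0]).round(4))
# bar edges in wrist4 at z .158
g=cv2.cvtColor(f,cv2.COLOR_RGB2GRAY)
for r in (60,120,200):
    print(r,[w2r(fray(s,[[c,r]],.158)[0]).round(4).tolist() for c in (267,299)], f[r,255:310:3,2].tolist())
s=pickle.load(open('wrist5.pkl','rb'));f=s['frame']
for r in (60,120,200): print(r,f[r,255:320:3,2].tolist(),[w2r(fray(s,[[c,r]],.158)[0]).round(4).tolist() for c in (265,310)])
E
```

```text
0.02 0 156 167 [0.1381 0.0798] [0.136  0.0672]
0.02 1 156 167 [0.137  0.0797] [0.135  0.0671]
0.02 2 156 167 [0.1359 0.0797] [0.1339 0.0671]
0.02 3 156 167 [0.1348 0.0796] [0.1328 0.0671]
0.02 4 156 167 [0.1337 0.0796] [0.1317 0.067 ]
0.02 5 156 167 [0.1326 0.0796] [0.1306 0.067 ]
0.02 6 156 167 [0.1316 0.0795] [0.1296 0.067 ]
0.02 7 156 167 [0.1305 0.0795] [0.1285 0.0669]
0.02 8 155 167 [0.1296 0.0805] [0.1274 0.0669]
0.02 9 155 167 [0.1285 0.0805] [0.1264 0.0669]
0.02 10 155 166 [0.1274 0.0804] [0.1255 0.0679]
0.02 11 155 166 [0.1263 0.0804] [0.1244 0.0678]
0.02 12 155 166 [0.1253 0.0804] [0.1233 0.0678]
0.02 13 155 166 [0.1242 0.0803] [0.1223 0.0678]
0.02 14 156 166 [0.123  0.0792] [0.1212 0.0677]
0.02 15 159 166 [0.1214 0.076 ] [0.1202 0.0677]
0.02 16 160 164 [0.1202 0.0749] [0.1194 0.0697]
0.034 0 156 167 [0.1329 0.0741] [0.1309 0.0621]
0.034 1 156 167 [0.1318 0.0741] [0.1299 0.0621]
0.034 2 156 167 [0.1308 0.074 ] [0.1289 0.062 ]
0.034 3 156 167 [0.1298 0.074 ] [0.1278 0.062 ]
0.034 4 156 167 [0.1287 0.074 ] [0.1268 0.062 ]
0.034 5 156 167 [0.1277 0.0739] [0.1258 0.0619]
0.034 
[... 653 characters left out ...]
, 43]
120 [[0.0185, -0.0343], [0.0185, -0.0502]] [18, 17, 21, 18, 101, 136, 137, 139, 137, 139, 136, 136, 138, 140, 100, 20, 22, 21, 22]
200 [[-0.0231, -0.0337], [-0.0231, -0.0505]] [60, 61, 64, 50, 70, 128, 133, 135, 133, 135, 135, 135, 136, 134, 86, 61, 43, 43, 43]
60 [38, 39, 38, 69, 128, 144, 145, 147, 148, 145, 143, 144, 143, 142, 143, 145, 147, 137, 106, 45, 48, 49] [[0.0413, 0.0769], [0.0413, 0.0614]]
120 [20, 23, 20, 49, 126, 141, 142, 146, 147, 144, 145, 144, 143, 140, 141, 144, 147, 136, 91, 24, 24, 23] [[0.0201, 0.077], [0.0201, 0.0613]]
200 [62, 63, 64, 63, 118, 137, 140, 142, 143, 141, 141, 143, 141, 141, 141, 143, 146, 129, 71, 70, 69, 71] [[-0.0091, 0.0774], [-0.0091, 0.0608]]
```

Run:
```python
from h import *
import pickle
y=.072
bot.move_linear([*r2w(-.055,y),.202],.03)
for x in (-.02,.01,.03,.04,.045):
    r=bot.move_linear([*r2w(x,y),.202],.06,force_limit=15)
    z=bot.sense();print(round(z['clock'],2),r,w2r(z['eef_pos']).round(4),(RM.T@z['wrist_force'][:2]).round(2),z['wrist_force'][2].round(2),round(z['opening'],4))
    if r: break
for n in ['side','wrist']:
    s=bot.snapshot(n);save(n+'6',s['frame']);pickle.dump(s,open(n+'6.pkl','wb'))
    if n=='side': save('side6c',cv2.resize(s['frame'][150:330,170:350],None,fx=3.3,fy=3.3,interpolation=cv2.INTER_CUBIC))
```

```text
18.68 False [-0.0218  0.0715] [-2.22 -5.05] -0.55 0.0189
19.03 True [-0.0072  0.0697] [-0.1  -5.29] 8.24 0.0188
```

View pics/side6c.png

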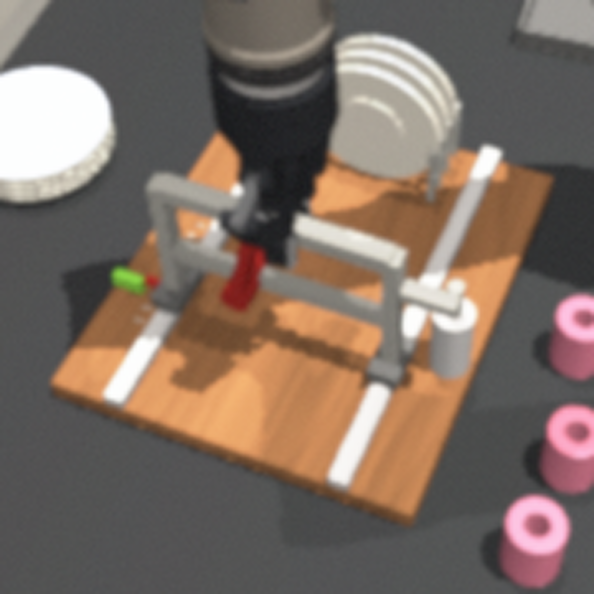

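View pics/wrist6.png

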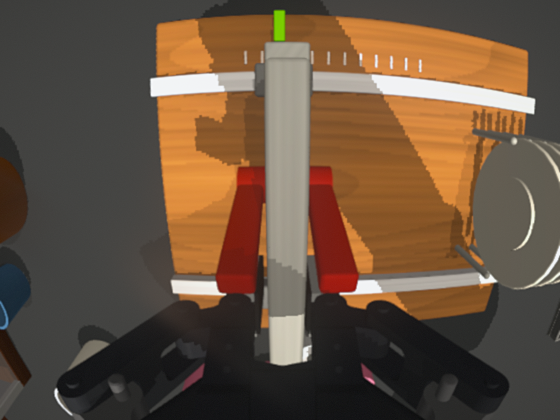

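The lever has moved partway, but there is 8 N upward on the tool: the prong tips are touching the finger links near (237,290) and (340,290). I'll back off a little, raise the tool 8 mm and try again.

Run:
```python
from h import *
import pickle
y=.0725;Z=.210
bot.move_linear([*r2w(-.02,y),.203],.05)
bot.move_linear([*r2w(-.02,y),Z],.03)
z=bot.sense();print(round(z['clock'],2),w2r(z['eef_pos']).round(4),z['eef_pos'][2],(RM.T@z['wrist_force'][:2]).round(2),z['wrist_force'][2].round(2))
for x in (-.01,0.,.01,.02,.03,.04,.045):
    r=bot.move_linear([*r2w(x,y),Z],.05,force_limit=20)
    z=bot.sense();print(round(z['clock'],2),r,w2r(z['eef_pos']).round(4),(RM.T@z['wrist_force'][:2]).round(2),z['wrist_force'][2].round(2),round(z['opening'],4))
    if r: break
for n in ['side','wrist']:
    s=bot.snapshot(n);save(n+'7',s['frame']);pickle.dump(s,open(n+'7.pkl','wb'))
    if n=='side': save('side7c',cv2.resize(s['frame'][150:330,170:350],None,fx=3.3,fy=3.3,interpolation=cv2.INTER_CUBIC))
```

```text
19.93 [-0.0204  0.0714] 0.20884579860893984 [ 0.22 -6.27] -0.39
20.27 False [-0.0113  0.0718] [-1.49 -5.66] -0.82 0.0192
20.62 False [-0.0021  0.0719] [-4.23 -5.2 ] 0.18 0.0192
20.98 False [0.0078 0.0721] [-3.3  -5.56] -0.25 0.0193
21.32 False [0.0176 0.0722] [-5.39 -5.1 ] 1.16 0.0187
21.68 False [0.0272 0.0721] [-3.8  -4.48] -0.93 0.019
22.02 False [0.0371 0.0721] [-5.04 -5.66] -1.42 0.0188
22.27 False [0.0419 0.0721] [-4.58 -5.03] -2.14 0.0195
```

View pics/side7c.png

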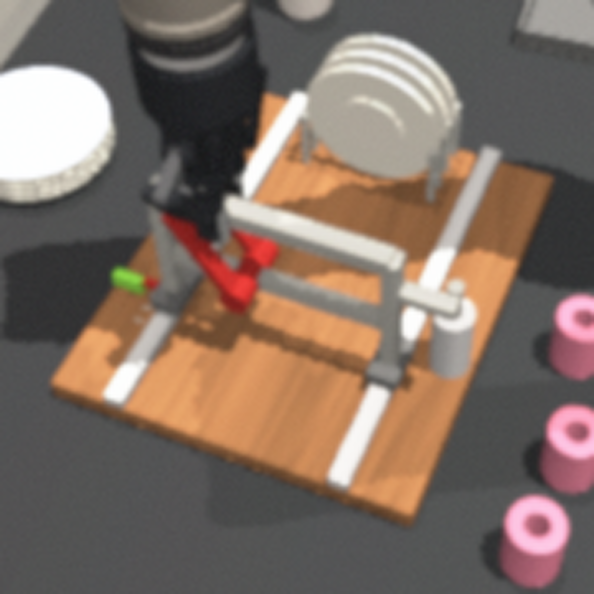

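View pics/wrist7.png

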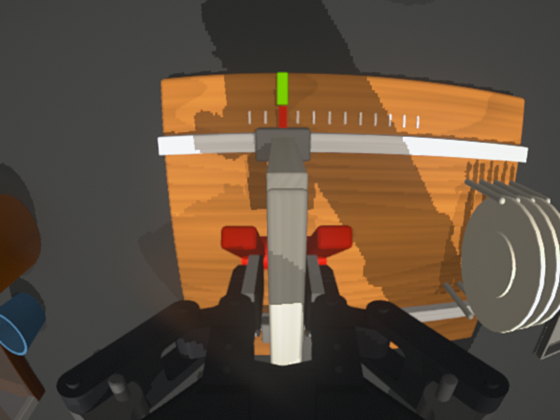

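The wrist view shows the red pointer (283,117) directly in line with the green mark (282,88), and the lever well over. I'll push on to the closed stop in small steps.

Run:
```python
from h import *
import pickle
y=.0725;Z=.210
for x in np.arange(.048,.067,.0025):
    r=bot.move_linear([*r2w(x,y),Z],.03)
    bot.pause(.1)
    z=bot.sense();F=RM.T@z['wrist_force'][:2];print(round(z['clock'],2),x.round(4),w2r(z['eef_pos']).round(4),F.round(2),z['wrist_force'][2].round(2),round(z['opening'],4))
    if F[0]<-13: break
for n in ['side','wrist']:
    s=bot.snapshot(n);save(n+'8',s['frame']);pickle.dump(s,open(n+'8.pkl','wb'))
    if n=='side': save('side8c',cv2.resize(s['frame'][150:330,170:350],None,fx=3.3,fy=3.3,interpolation=cv2.INTER_CUBIC))
    hsv=cv2.cvtColor(s['frame'],cv2.COLOR_RGB2HSV)
    if n=='wrist':
        g=cv2.inRange(hsv,(30,90,70),(75,255,255));v,u=np.nonzero(g);print('g',u.mean(),v.mean(),v.max())
        rd=cv2.inRange(hsv,(0,150,80),(6,255,255));k,l,st,ce=cv2.connectedComponentsWithStats(rd);print(st[1:],ce[1:])
```

```text
22.73 0.048 [0.0428 0.0723] [-8.65 -6.3 ] 0.08 0.0188
23.07 0.0505 [0.0434 0.073 ] [-13.52  -7.25] 3.01 0.0187
g 283.4638403990025 87.46134663341645 104
[[ 279  106    8   22  176]
 [ 222  228   46   42 1221]
 [ 307  228   45   38 1142]] [[282.5        116.5       ]
 [244.68959869 243.77559378]
 [329.00350263 242.57793345]]
```

View pics/side8c.png

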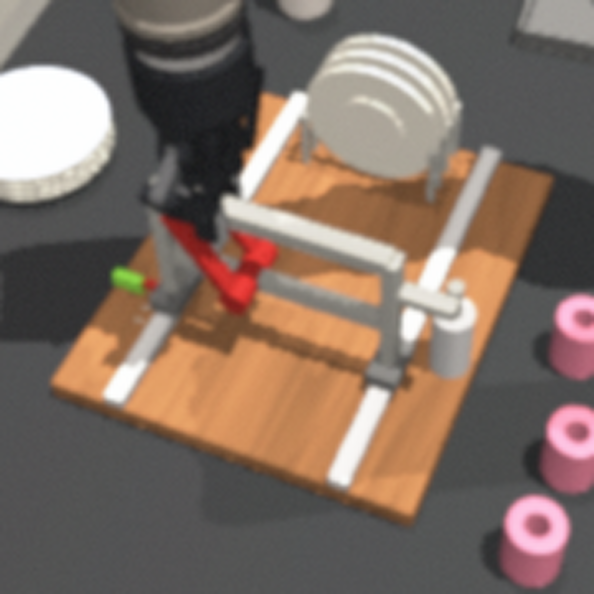

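View pics/wrist8.png

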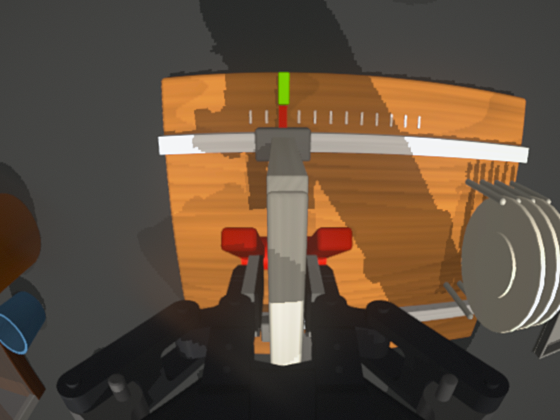

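Run:
```python
from h import *
import pickle
s=pickle.load(open('side8.pkl','rb'))
f=cv2.resize(s['frame'][190:250,200:270],None,fx=9,fy=9,interpolation=cv2.INTER_CUBIC)
yb=.0705
for a,c in ((.35,(0,0,255)),(.45,(0,255,255)),(.55,(0,255,0))):
  L=np.array([[*r2w(.022+l*np.sin(a),yb+.027),.085+l*np.cos(a)] for l in (0,.04,.085)])
  p=((pix(s,L)-[200,190]+.5)*9).astype(int); print(a,p.tolist())
  cv2.polylines(f,[p.reshape(-1,1,2)],False,c,1)
save('ov8',f)
hsv=cv2.cvtColor(s['frame'],cv2.COLOR_RGB2HSV);m=cv2.inRange(hsv,(0,150,70),(6,255,255));v,u=np.nonzero(m);d=s['depth'][v,u];P=world(s,u,v,d);R=(P[:,:2]-RC)@RM
ok=(R[:,1]>yb+.02)&(R[:,1]<yb+.035)&(P[:,2]>.075)&(R[:,0]<.09)
ln=cv2.fitLine(np.c_[R[ok,0],P[ok,2]].astype(np.float32),cv2.DIST_HUBER,0,.01,.01).ravel();print(ok.sum(),ln,np.arctan2(abs(ln[0]),abs(ln[1])))
```

```text
0.35 [[373, 475], [312, 368], [239, 240]]
0.45 [[373, 475], [299, 367], [211, 239]]
0.55 [[373, 475], [287, 368], [186, 241]]
159 [0.5190322  0.8547547  0.03891111 0.11514734] 0.5457183
```

View pics/ov8.png

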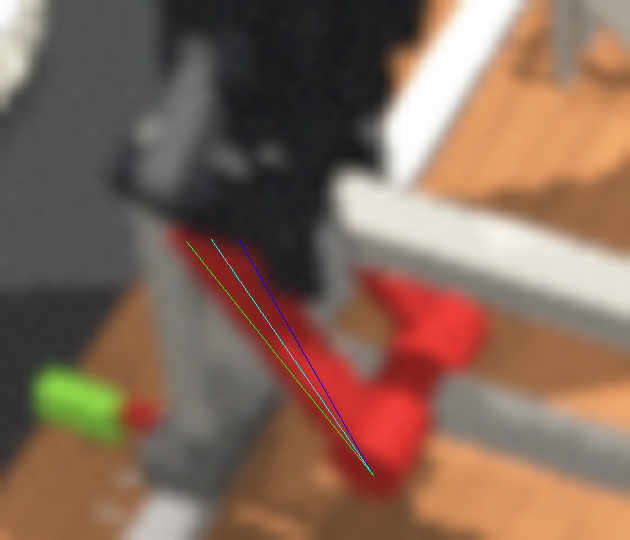

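Run:
```python
from h import *
import pickle
s=pickle.load(open('wrist8.pkl','rb'))
hsv=cv2.cvtColor(s['frame'],cv2.COLOR_RGB2HSV)
g=cv2.inRange(hsv,(30,90,70),(75,255,255));r=cv2.inRange(hsv,(0,150,60),(6,255,255));r[135:]=0
for nm,m in(('mark',g),('ptr',r)):
    v,u=np.nonzero(m)
    for q in sorted(set(v))[::4]:
        uu=u[v==q]; print(nm,q,uu.min(),uu.max(),w2r(fray(s,[[(uu.min()+uu.max())/2,q]],.032)[0]).round(4))
v,u=np.nonzero(r);print('ptr z',np.median(s['depth'][v,u]));v,u=np.nonzero(g);print(np.median(s['depth'][v,u]))
```

```text
mark 71 279 287 [0.1432 0.0707]
mark 75 278 289 [0.1402 0.0703]
mark 79 278 289 [0.1372 0.0703]
mark 83 278 289 [0.1342 0.0703]
mark 87 278 289 [0.1313 0.0703]
mark 91 278 289 [0.1283 0.0703]
mark 95 278 289 [0.1253 0.0703]
mark 99 278 289 [0.1223 0.0703]
mark 103 278 288 [0.1193 0.0707]
ptr 106 279 286 [0.1171 0.071 ]
ptr 110 279 286 [0.1141 0.071 ]
ptr 114 279 286 [0.1111 0.071 ]
ptr 118 279 286 [0.1081 0.071 ]
ptr 122 279 286 [0.1051 0.071 ]
ptr 126 279 286 [0.1021 0.071 ]
ptr z 0.23001
0.22471097
```

Run:
```python
from h import *
bot.move_linear([*r2w(.0500,.0718),.210],.02)
bot.pause(1.0)
z=bot.sense();print(z['clock'],w2r(z['eef_pos']),RM.T@z['wrist_force'][:2],z['wrist_force'][2],z['opening'])
s=bot.snapshot('wrist');save('wrist9',s['frame'])
hsv=cv2.cvtColor(s['frame'],cv2.COLOR_RGB2HSV)
g=cv2.inRange(hsv,(30,90,70),(75,255,255));r=cv2.inRange(hsv,(0,150,60),(6,255,255));r[135:]=0
for m in(g,r):
    v,u=np.nonzero(m);print(w2r(fray(s,[[u.mean(),v.mean()]],.032)[0]))
save('top9',bot.snapshot('top')['frame']); save('side9',bot.snapshot('side')['frame'])
```

```text
24.425 [0.0432795  0.07265056] [-13.09301092  -5.91880112] 2.039326640659411 0.019283760196129898
[0.13108987 0.07042666]
[0.10934769 0.07079099]
```

View pics/top9.png

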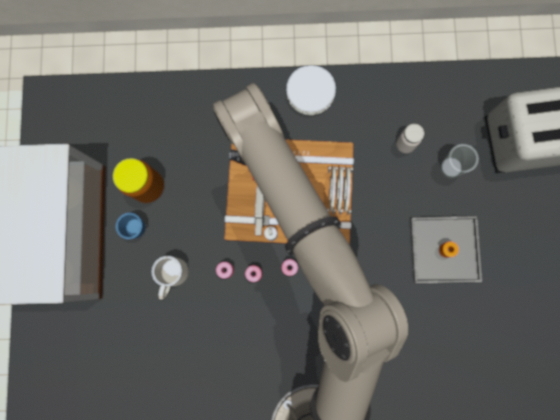

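View pics/wrist9.png

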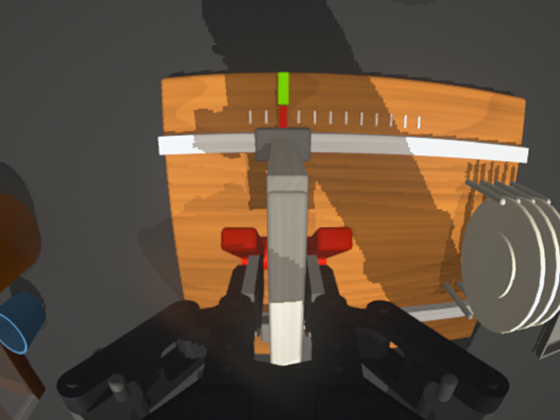

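The top view shows the collar in the tray at (449,249), with the bystanders and pink rings where they were. The wrist view shows the pointer (283,116) in line with the mark (283,88) to 0.4 mm, and the lever is at its stop. Handing in.

```bash
python3 -c "
from h import *
print(bot.sign_off()); print(bot.sense()['clock'])"
```

```text
the job is handed in; nothing more can be done
None
the job is handed in; nothing more can be done
```

I handed the job in at about 24.6 s on the robot's clock. The orange collar is in the tray, the leg is held at the green mark, and the lever is closed. I got no verdict back.

- **Collar:** I lifted it off its post and set it upright in the grey tray. The last top view still shows it there, near the middle.
- **Leg:** I drew it out with a loose grip, about 3 mm wider than the bar. In the last wrist view the pointer is within about 0.4 mm of the mark. Separate estimates of the mark's position from the different cameras varied by 1–2 mm.
- **Lever:** It leans 0.546 rad to +x, against the expected 0.55 at the closed stop. The hand is pressing it against the stop with about 13 N.
- **Snag:** My first push stopped at its 15 N force limit because the prong tips caught the finger links. The tool's y reading was about 2 mm lower at that stop. I backed off, raised the tool 8 mm, and the lever then closed cleanly.
- **Everything else:** The pink rings, mug, cup, jar, tumbler and shaker look unmoved in the last top view.

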